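# Set out horn bells in order of size for soldering

### The job

Set out the four small brass horn bells for soldering, one in the middle of each firebrick, standing upright on their mouths in order of size: the smallest on the brick next to the blue gas torch, rising to the largest on the brick farthest from it. Do not tip any bell over, and leave them all standing by themselves.

Things in the scene. Friction and masses are not known exactly. Their poses are not given: they have to be found in the camera images.
- bell_1_mid (a point): The smallest of four loose, plain brass horn bells standing on the bench mouth down like a trumpet bell: 54 mm across the mouth (below), 64 mm tall; the point is on its axis half-way up, 32 mm above the mouth's rim. Its z axis points up along the bell. Its upper part is a straight round throat tube 16 mm in diameter (the top 34 mm), which is where to grip it; below that it flares out. A solder spool and a jar, at most 56 mm tall, stand among the bells.
- bell_2_mid (a point): The second smallest of four loose, plain brass horn bells standing on the bench mouth down like a trumpet bell: 64 mm across the mouth (below), 78 mm tall; the point is on its axis half-way up, 39 mm above the mouth's rim. Its z axis points up along the bell. Its upper part is a straight round throat tube 16 mm in diameter (the top 34 mm), which is where to grip it; below that it flares out. A solder spool and a jar, at most 56 mm tall, stand among the bells.
- bell_3_mid (a point): The second largest of four loose, plain brass horn bells standing on the bench mouth down like a trumpet bell: 74 mm across the mouth (below), 92 mm tall; the point is on its axis half-way up, 46 mm above the mouth's rim. Its z axis points up along the bell. Its upper part is a straight round throat tube 16 mm in diameter (the top 34 mm), which is where to grip it; below that it flares out. A solder spool and a jar, at most 56 mm tall, stand among the bells.
- bell_4_mid (a point): The largest of four loose, plain brass horn bells standing on the bench mouth down like a trumpet bell: 86 mm across the mouth (below), 108 mm tall; the point is on its axis half-way up, 54 mm above the mouth's rim. Its z axis points up along the bell. Its upper part is a straight round throat tube 16 mm in diameter (the top 34 mm), which is where to grip it; below that it flares out. A solder spool and a jar, at most 56 mm tall, stand among the bells.
- brick_a: One of four alike cream-coloured square firebricks, 90 x 90 mm and 25 mm thick with a soot spot roughly in the middle, lying fixed about 100 mm apart in a nearly straight row on a dark hearth sheet; origin at the centre of its underside, its flat top 25 mm above that, z up. The letters say nothing about its place in the row.
- brick_b: One of four alike cream-coloured square firebricks, 90 x 90 mm and 25 mm thick with a soot spot roughly in the middle, lying fixed about 100 mm apart in a nearly straight row on a dark hearth sheet; origin at the centre of its underside, its flat top 25 mm above that, z up. The letters say nothing about its place in the row.
- brick_c: One of four alike cream-coloured square firebricks, 90 x 90 mm and 25 mm thick with a soot spot roughly in the middle, lying fixed about 100 mm apart in a nearly straight row on a dark hearth sheet; origin at the centre of its underside, its flat top 25 mm above that, z up. The letters say nothing about its place in the row.
- brick_d: One of four alike cream-coloured square firebricks, 90 x 90 mm and 25 mm thick with a soot spot roughly in the middle, lying fixed about 100 mm apart in a nearly straight row on a dark hearth sheet; origin at the centre of its underside, its flat top 25 mm above that, z up. The letters say nothing about its place in the row.
- torch: Blue hand gas torch standing upright beyond one end of the row of firebricks, about 140 mm from the middle of the nearest brick: can 70 mm in diameter, black and steel burner head, 152 mm tall in all; origin at the centre of its underside. It is fixed, and may be at either end of the row; a brown lidded crock 88 mm across and 101 mm tall stands beyond the other end.
There are look-alikes about, which are no part of the job. What is shaped like the part that bears bell_3_mid but pink or red is not meant.

How it is judged:
By the outcome, as a careful person would: the job done as asked, in the order asked, and still so for the second after the job is handed in, with the robot touching nothing.
It also fails if it takes over 106 s, if anything falls off the work surface, if the arm or the gripper's body presses on something with over 40 N, if the wrist force passes 120 N, or if a joint passes its speed limit or range.

### The arm

A 6-joint arm with a two-finger parallel gripper is mounted at the origin on the work surface. World frame = base frame: x ahead of the robot, y to its left, z up, the work surface at z = 0. Lengths are in m, angles in rad, forces in N, time in s.
With the tool pointing down it reaches from about 0.275 to 1 m from the base axis. Payload 8.4 kg.
Tool frame: the origin (TCP) lies at the very end of the fingers, on their centre line; the grasp point (between the pads) lies 19 mm behind it; z points along the fingers, y is the direction in which the jaws open and shut (so a half turn about z gives the same grasp; the last joint's range is limited). The gripper opens to 85 mm and grips with 20 to 120 N. Pads are 22 mm wide; open, the fingers measure 114 mm over their backs; the gripper's body (76 mm by 85 mm) begins 54 mm behind the grasp point. The pads swing forward as they close: fully open they stand 13 mm farther back than shut.
Start: joints at [-1.205, 0.353, 1.633, -0, 1.155, -0.002], TCP at [0.225, -0.583, 0.231] pointing down, gripper open.
Joint ranges: [-2.63, 2.63], [-0.92, 2.1], [0.06, 2.66], [-1.3, 4.44], [0, 2.69], [-3.02, 3.02]. Speed limits (rad/s): [2.22, 2.22, 2.79, 3.14, 3.14, 3.14].

### API

Orientations are given as a rotation vector (axis times angle).
In Python, from rig import robot gives the robot as it stands. The module is installed in compiled form; this text tells all that it offers.
- The arm moves only by the tool servo_tool, never from a script. Its argument "motion" is one flat list of numbers, 7 for each row, row after row: the shift along the tool's x, y, z in units of 60 mm (1.0 is 60 mm), then the turn, a rotation vector about the tool's x, y, z in units of 5 degrees (1.0 is 5 degrees), then the opening, from -1 (shut) to 1 (fully open), so that 0 is half open. In form: [dx, dy, dz, wx, wy, wz, claw, dx, dy, dz, wx, wy, wz, claw, ...]. A call has 1 to 8 rows; each row is the pose to reach, as a shift and turn from the pose commanded when the call began, along the tool's axes at that moment; what a row does not reach only later rows make up. A row lasts 1/8 s, in which the tool goes at most 62.5 mm and 10.7 degrees, less where a joint would pass 70% of its speed; a pose out of reach is approached as far as the arm can. A call with a gripper value outside its range is refused whole. The fingers move at their own pace and stop on an object; "squeeze" is the grip in N (left out, the last holds). Time passes only in rows, so rows that repeat a pose let the fingers close. It gives the time, the measured TCP pose, the force and the opening at its end, in the units of the state.
- robot.sense(): the state, without advancing time (a new reading comes with each control period).
- robot.get_image(name): name is "scene" or "side" or "wrist"; returns the picture (480x640x3 uint8, blue, green, red); there is no depth.
- robot.camera_params(name): a dict with "fx", "fy", "cx", "cy" (pixels), "dist" ([k1, k2, p1, p2, k3] as OpenCV has them; the pictures are not rectified), "world_to_cam" (4x4, takes a point from world to camera coordinates); the wrist camera has in their place "tool_from_camera" (4x4, takes a point from camera to tool coordinates, whose origin is the TCP and whose axes are the flange's). Camera axes: x right, y down, z forward; pixel columns grow to the right and rows downward; lengths in m; the calibration is good to about 2 mm. A picture is of the moment at which its call begins: read the wrist's pose just before it. camera_params takes no time and is no camera call.
- robot.sign_off(): hands the job in, once; it reports no verdict.
The state is a dict: "time_s": time; "joint_pos": joint angles; "joint_velocities": joint speeds; "effort": joint torques, N m; "eef_pos": TCP position; "tcp_rot": TCP orientation; "wrist_force": force on the tool from outside, world axes, zero at the start; "torque": the same for the moment, N m; "grip_width": opening from 0.0 (shut) to 1.0 (fully open).
Only numpy, scipy, OpenCV 4.12 (cv2) and the standard library are available. Lean on these libraries where they do the work, as an engineer would, in place of code of your own. Each camera call takes 0.05 s, during which the arm holds its last target. There are 200 camera calls.

## Working session

There is one attempt and no reset: what is moved stays moved. The work goes in short steps, Python scripts to look and compute and a tool call to move; the robot and the scene stay as the last step left them, time stands still between calls to the robot, and variables do not carry over. Pictures are saved under pics/ and viewed, about 12 in all and at most 16, crops included, and the job is handed in when it is done.

Besides the shell and the picture viewer there is one more tool, called after ">>>" as name(argument=value, ...) on one line, values as JSON. servo_tool: Moves the arm, as the interface text tells. Its arguments: {"type":"object","properties":{"motion":{"type":"array","items":{"type":"number"}},"squeeze":{"type":"number"}},"required":["motion"]}

```bash
mkdir -p pics
python3 - <<'E'
from rig import robot
import cv2,numpy as np
np.set_printoptions(precision=4,suppress=True)
s=robot.sense(); print(s['time_s'],s['eef_pos'],s['tcp_rot'],s['grip_width'])
for n in ("scene","side"):
    cv2.imwrite(f"pics/{n}0.png",robot.get_image(n))
for n in ("scene","side","wrist"):
    print(n,robot.camera_params(n))
E
```

```text
0.0 [ 0.2246 -0.5827  0.2305] [-3.0872 -0.5742  0.0004] 0.9975440518419517
scene {'fx': 585.229221517474, 'fy': 585.229221517474, 'cx': 311.1932030818597, 'cy': 233.82477404527572, 'dist': array([-0.0212,  0.    ,  0.    ,  0.    ,  0.    ]), 'world_to_cam': array([[ 0.6064,  0.7951,  0.0007, -0.3181],
       [ 0.6174, -0.4703, -0.6306, -0.2607],
       [-0.5011,  0.3829, -0.7761,  1.3847],
       [ 0.    ,  0.    ,  0.    ,  1.    ]])}
side {'fx': 582.1647295294042, 'fy': 582.1647295294042, 'cx': 334.89998189203993, 'cy': 238.32756037525814, 'dist': array([-0.1777,  0.    ,  0.    ,  0.    ,  0.    ]), 'world_to_cam': array([[-0.9595, -0.2818, -0.0003,  0.4907],
       [-0.1582,  0.5394, -0.8271,  0.1282],
       [ 0.2332, -0.7935, -0.5621,  1.2866],
       [ 0.    ,  0.    ,  0.    ,  1.    ]])}
wrist {'fx': 401.24122686881196, 'fy': 401.24122686881196, 'cx': 320.6141449641633, 'cy': 230.02299756828037, 'dist': array([-0.0618,  0.    ,  0.    ,  0.    ,  0.    ]), 'tool_from_camera': array([[ 0.0002, -0.9651, -0.2619,  0.0652],
       [ 1.    ,  0.0001,  0.0003,  0.0004],
       [-0.0003, -0.2619,  0.9651, -0.1434],
       [ 0.    ,  0.    ,  0.    ,  1.    ]])}
```

View pics/scene0.png

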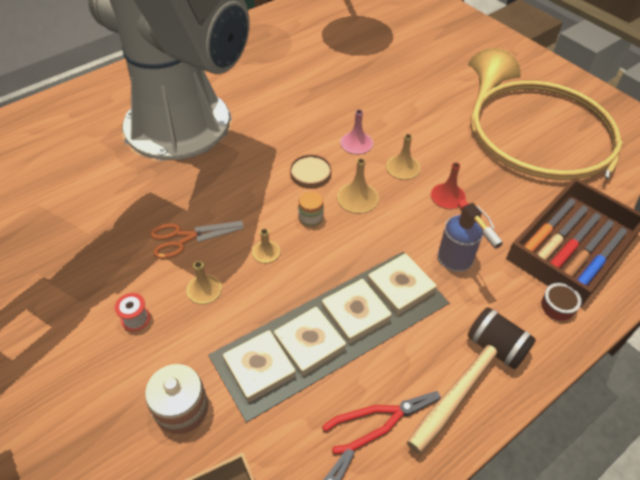

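View pics/side0.png

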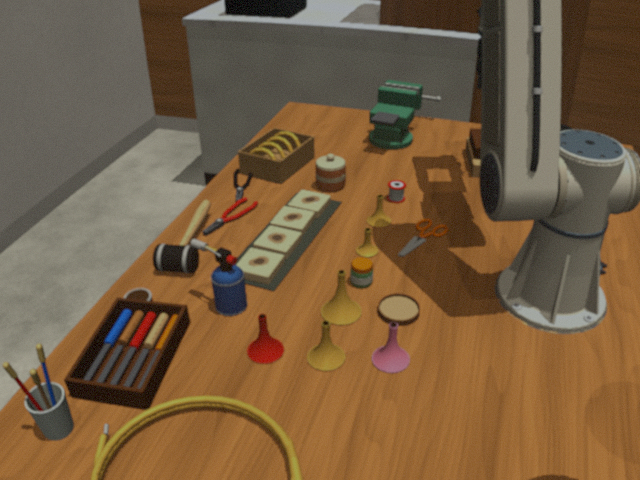

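Scene: the brass bells are at (265,245), (203,282), (404,157) and (358,185). Look-alikes are pink (357,132), red (450,185) and the big horn (495,75). The torch is at (460,238), so the nearest brick is (402,282), then (357,308), (310,336), (258,362). The side view agrees.

```bash
cat > h.py <<'E'
from rig import robot
import cv2,numpy as np
from scipy.spatial.transform import Rotation as R
np.set_printoptions(precision=4,suppress=True)
def cam(n,s=None):
    p=robot.camera_params(n); K=np.array([[p['fx'],0,p['cx']],[0,p['fy'],p['cy']],[0,0,1]])
    if n=='wrist':
        T=np.eye(4);T[:3,:3]=R.from_rotvec(s['tcp_rot']).as_matrix();T[:3,3]=s['eef_pos']
        C=T@p['tool_from_camera']
    else: C=np.linalg.inv(p['world_to_cam'])
    return K,np.array(p['dist']),C
def ray(c,uv):
    K,d,C=c
    q=cv2.undistortPoints(np.array(uv,float).reshape(-1,1,2),K,d)[:,0]
    v=np.c_[q,np.ones(len(q))]@C[:3,:3].T
    return C[:3,3],v
def onz(c,uv,z):
    o,v=ray(c,uv); return o+v*((z-o[2])/v[:,2:])
def proj(c,P):
    K,d,C=c; W=np.linalg.inv(C)
    return cv2.projectPoints(np.array(P,float).reshape(-1,1,3),cv2.Rodrigues(W[:3,:3])[0],W[:3,3],K,d)[0][:,0]
def brass(im):
    h=cv2.cvtColor(im,cv2.COLOR_BGR2HSV)
    return h
E
cat > m.py <<'E'
from h import *
B={'scene':[(265,245),(203,282),(404,157),(358,185)],'side':[(367,247),(378,215),(326,350),(341,303)]}
H=[.064,.078,.092,.108]
BR={'scene':[(402,270),(357,295),(310,325),(258,350)],'side':[(262,252),(280,228),(295,205),(313,190)]}
vis=[]
for n in B:
    im=cv2.imread(f'pics/{n}0.png'); c=cam(n); hsv=cv2.cvtColor(im,cv2.COLOR_BGR2HSV)
    m=cv2.inRange(hsv,(17,95,40),(32,255,255))
    k,l,st,ce=cv2.connectedComponentsWithStats(m)
    for i,(u,v) in enumerate(B[n]):
        w=l[v-15:v+15,u-10:u+10]; w=w[w>0]
        if len(w)==0: print(n,i,'none',hsv[v,u]);continue
        j=np.bincount(w).argmax(); ys,xs=np.where(l==j)
        ytop=ys.min(); wd=[(xs[ys==y].max()-xs[ys==y].min(),y) for y in np.unique(ys)]
        xt=xs[ys<=ytop+4].mean()
        wm=max(wd)[0]; yb=np.mean([y for a,y in wd if a>=wm-1]); sel=np.abs(ys-yb)<1.5
        xb=(xs[sel].min()+xs[sel].max())/2
        print(n,i+1,'area',st[j,4],'top',xt,ytop,onz(c,[(xt,ytop+2.5)],H[i])[0][:2],'mouth',xb,yb,wm,onz(c,[(xb,yb)],.002)[0][:2], 'diam',np.linalg.norm(np.diff(onz(c,[(xs[sel].min(),yb),(xs[sel].max()+1,yb)],.002),axis=0)))
    m2=cv2.inRange(hsv,(12,15,165),(35,110,255)); k,l,st,ce=cv2.connectedComponentsWithStats(cv2.morphologyEx(m2,cv2.MORPH_OPEN,np.ones((3,3))))
    for i,(u,v) in enumerate(BR[n]):
        w=l[v-25:v+25,u-25:u+25]; w=w[w>0]; j=np.bincount(w).argmax()
        cn=max(cv2.findContours((l==j).astype(np.uint8),0,2)[0],key=cv2.contourArea)
        hull=cv2.convexHull(cn); P=onz(c,hull[:,0],.027)[:,:2].astype(np.float32)
        r=cv2.minAreaRect(P*1000); print(n,'brick',i+1,np.round(r[0],1),np.round(r[1],1),round(r[2],1))
    mm=im.copy(); mm[m>0]=(0,255,0); mm[m2>0]=(255,0,255); vis.append(mm[90:410,130:530])
cv2.imwrite('pics/mask.png',np.hstack(vis))
E
python3 m.py
```

```text
scene 1 area 436 top 266.51785714285717 241 [ 0.4696 -0.0615] mouth 265.5 251.0 27 [ 0.4414 -0.0489] diam 0.054714619582241386
scene 2 area 703 top 202.6769230769231 277 [ 0.4775 -0.1996] mouth 203.5 288.5 35 [ 0.4439 -0.1905] diam 0.06705047390593057
scene 3 area 585 top 398.2857142857143 154 [0.4658 0.2661] mouth 403.0 167.5 33 [0.4339 0.3237] diam 0.07287480482614309
scene 4 area 919 top 352.8125 180 [0.4775 0.1354] mouth 357.0 197.5 40 [0.4412 0.1849] diam 0.08642235535791198
scene brick 1 [664.3 102.4] [92.7 92.9] 86.5
scene brick 2 [657.1  -1.7] [91.7 91.9] 84.5
scene brick 3 [ 654.8 -103.9] [91.5 91.8] 86.8
scene brick 4 [ 633.3 -198.6] [91.6 76. ] 83.5
side 1 area 576 top 367.46666666666664 227 [ 0.4444 -0.0483] mouth 367.0 250.0 22 [ 0.4442 -0.0511] diam 0.05657797049093705
side 2 area 409 top 379.85714285714283 194 [ 0.4457 -0.1868] mouth 378.5 220.0 25 [ 0.4476 -0.1934] diam 0.06916081234104604
side 3 area 2250 top 341.24242424242425 269 [0.4497 0.1633] mouth 340.5 310.5 41 [0.4452 0.1828] diam 0.09003260018098339
side 4 area 2250 top 341.24242424242425 269 [0.4441 0.1834] mouth 340.5 310.5 41 [0.4452 0.1828] diam 0.09003260018098339
side brick 1 [667.7  98.2] [78.7 79.8] 84.1
side brick 2 [631.8  -3.2] [76.9 24. ] 86.5
side brick 3 [ 687.4 -107.4] [26.6 75.5] 5.3
side brick 4 [ 674.1 -191.3] [18.5 54.6] 23.3
```

View pics/mask.png

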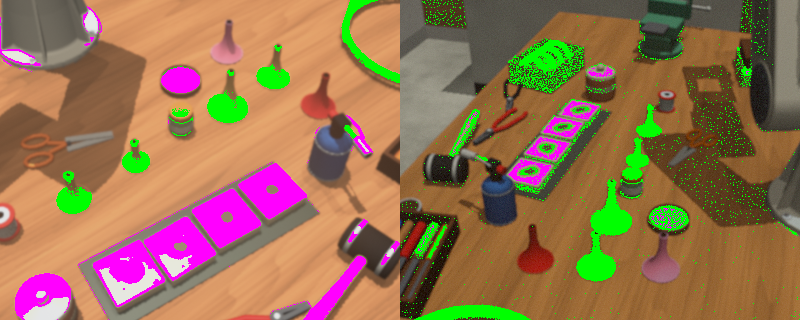

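Mask picture: bells cleanly segmented in the scene view (green) and bricks 1–3 too. Brick 4 is overexposed there and bells 3 and 4 merge in the side view. Moving above the middle, for one wrist view of everything.

>>> servo_tool(motion=[8.84, -8.79, -2.5, 0, 0, -13.8, 0, 8.84, -8.79, -2.5, 0, 0, -13.8, 0, 8.84, -8.79, -2.5, 0, 0, -13.8, 0, 8.84, -8.79, -2.5, 0, 0, -13.8, 0, 8.84, -8.79, -2.5, 0, 0, -13.8, 0, 8.84, -8.79, -2.5, 0, 0, -13.8, 0, 8.84, -8.79, -2.5, 0, 0, -13.8, 0, 8.84, -8.79, -2.5, 0, 0, -13.8, 0])

```text
time_s: 1.1
eef_pos: [0.4251, -0.1337, 0.33]
tcp_rot: [2.219, 2.224, 0.0]
wrist_force: [0.8, -0.3, -0.6]
grip_width: 0.502
```

>>> servo_tool(motion=[3.6, 1.75, -0.8, 0, 0, 0, 0, 3.6, 1.75, -0.8, 0, 0, 0, 0, 3.6, 1.75, -0.8, 0, 0, 0, 0, 3.6, 1.75, -0.8, 0, 0, 0, 0, 3.6, 1.75, -0.8, 0, 0, 0, 0, 3.6, 1.75, -0.8, 0, 0, 0, 0, 3.6, 1.75, -0.8, 0, 0, 0, 0])

```text
time_s: 1.98
eef_pos: [0.5289, 0.0794, 0.3773]
tcp_rot: [-2.221, -2.221, 0.001]
wrist_force: [-0.3, 0.1, -0.3]
grip_width: 0.501
```

Run:
```python
from h import *
s=robot.sense(); print(s['time_s'],s['eef_pos'],s['tcp_rot'],s['joint_velocities'])
np.savez('w1.npz',eef_pos=s['eef_pos'],tcp_rot=s['tcp_rot'])
cv2.imwrite('pics/w1.png',robot.get_image('wrist'))
```

```text
1.975 [0.5289 0.0794 0.3773] [-2.2212 -2.2213  0.0013] [-0.0031 -0.0016 -0.0037  0.0028 -0.0012  0.002 ]
```

View pics/w1.png

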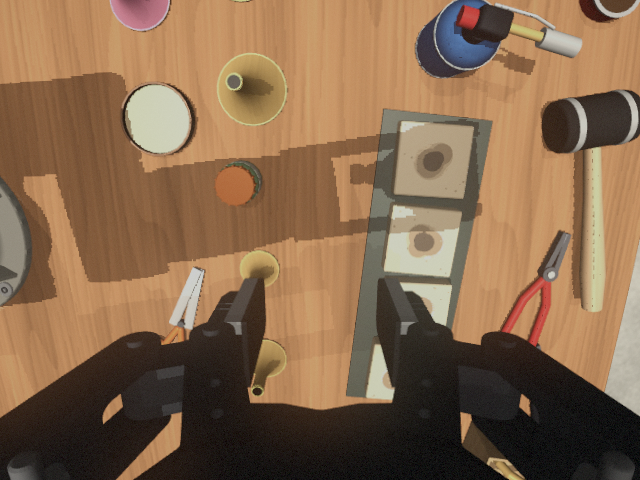

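Wrist view: bell 4's mouth is at (252,89) and its tube top at (234,81); bell 1 is at (259,268). Brick 1 is at (434,160), brick 2 at (423,241), and bricks 3 and 4 are hidden by the fingers. The torch is at (466,35), beyond brick 1.

```bash
cat > br.py <<'E'
from h import *
def rects(im,c,seeds,hsvlo,z,r=20):
    hsv=cv2.cvtColor(cv2.GaussianBlur(im,(3,3),0),cv2.COLOR_BGR2HSV)
    m=cv2.inRange(hsv,hsvlo,(40,110,255)); m=cv2.morphologyEx(m,cv2.MORPH_OPEN,np.ones((3,3)))
    k,l,st,ce=cv2.connectedComponentsWithStats(m)
    for i,(u,v) in enumerate(seeds):
        w=l[max(v-r,0):v+r,u-r:u+r]; w=w[w>0]
        if len(w)==0: print(i,'none',hsv[v-r//2,u]);continue
        j=np.bincount(w).argmax()
        P=onz(c,np.c_[np.where(l==j)[::-1]],z)[:,:2].astype(np.float32)
        q=cv2.minAreaRect(P*1000); print(i+1,np.round(q[0],1),np.round(q[1],1),round(q[2],1),'area',st[j,4])
if __name__=='__main__':
    s=np.load('w1.npz'); c=cam('wrist',s); im=cv2.imread('pics/w1.png')
    for z in(.025,.028): rects(im,c,[(434,160),(423,241)],(0,0,120),z)
    print('scene'); rects(cv2.imread('pics/scene0.png'),cam('scene'),[(402,282),(357,308),(310,336),(258,362)],(0,0,165),.027)
    hsv=cv2.cvtColor(im,cv2.COLOR_BGR2HSV); 
    m=cv2.inRange(hsv,(20,100,40),(32,255,255)); k,l,st,ce=cv2.connectedComponentsWithStats(m)
    for n,(u,v) in {4:(260,105),1:(259,262),2:(268,355)}.items():
        j=l[v,u]
        if j==0: print(n,hsv[v,u]); continue
        ys,xs=np.where(l==j); (cc,rr)=cv2.minEnclosingCircle(np.c_[xs,ys].astype(np.float32))
        print('bell',n,cc,rr,onz(c,[cc],.002)[0][:2],st[j])
    print('top4',onz(c,[(234,81)],.108),'top2',onz(c,[(258,391)],.078),'top1',onz(c,[(258,283)],.064))
    print('jar/spool', onz(c,[(236,186)],.055), onz(cam('scene'),[(311,200),(130,302)],.05), 'torch',onz(cam('scene'),[(468,213)],.15))
E
python3 br.py
```

```text
1 [654.4 105.8] [102.2 114. ] 86.2 area 5768
2 [659.   -5.9] [92.6 92.7] 84.3 area 4782
1 [653.6 106. ] [101.6 113.3] 86.2 area 5768
2 [658.2  -5. ] [92.  92.1] 84.3 area 4782
scene
1 [664.3 102.5] [93.  93.4] 86.8 area 2033
2 [657.1  -1.9] [91.9 92.1] 84.4 area 2221
3 [ 649.1 -150.8] [190.7  96.1] 83.0 area 5296
4 [ 649.1 -150.8] [190.7  96.1] 83.0 area 5296
4 [ 18 132 143]
1 [ 19 125 183]
2 [ 19 131 165]
top4 [[0.4431 0.1838 0.108 ]] top2 [[ 0.4465 -0.1924  0.078 ]] top1 [[ 0.4511 -0.0466  0.064 ]]
jar/spool [[0.4287 0.0717 0.055 ]] [[ 0.423   0.0769  0.05  ]
 [ 0.4228 -0.3176  0.05  ]] torch [[0.6839 0.2189 0.15  ]]
```

>>> servo_tool(motion=[1.74, -1.43, 2.6, 0, 0, 0, 0, 1.74, -1.43, 2.6, 0, 0, 0, 0, 1.74, -1.43, 2.6, 0, 0, 0, 0, 1.74, -1.43, 2.6, 0, 0, 0, 0, 1.74, -1.43, 3.4, 0, 0, 0, 0, 1.74, -1.43, 4.2, 0, 0, 0, 0, 1.74, -1.43, 4.7, 0, 0, 0, 0, 1.74, -1.43, 5.02, 0, 0, 0, 0])

```text
time_s: 3.02
eef_pos: [0.4444, 0.1839, 0.0757]
tcp_rot: [2.221, 2.221, -0.0]
wrist_force: [0.3, -0.9, -0.0]
grip_width: 0.495
```

>>> servo_tool(motion=[0, 0, 0, 0, 0, 0, -1, 0, 0, 0, 0, 0, 0, -1, 0, 0, 0, 0, 0, 0, -1, 0, 0, 0, 0, 0, 0, -1, 0, 0, 0, 0, 0, 0, -1, 0, 0, 0, 0, 0, 0, -1], squeeze=35)

```text
time_s: 3.78
eef_pos: [0.4438, 0.1849, 0.0768]
tcp_rot: [2.22, 2.223, 0.001]
wrist_force: [-1.2, -0.7, 4.9]
grip_width: 0.173
```

Run:
```python
from h import *
for n,sd in {'scene':[(402,282),(357,308),(310,336),(258,362)],'side':[(262,265),(280,240),(297,217),(313,200)]}.items():
    im=cv2.imread(f'pics/{n}0.png'); c=cam(n); im=cv2.resize(im,None,fx=4,fy=4,interpolation=cv2.INTER_CUBIC)
    hsv=cv2.cvtColor(im,cv2.COLOR_BGR2HSV)
    for vlo in (150,180,200,215,225):
        m=cv2.inRange(hsv,(0,0,vlo),(180,120,255)); m=cv2.morphologyEx(m,cv2.MORPH_OPEN,np.ones((9,9)))
        k,l,st,ce=cv2.connectedComponentsWithStats(m)
        for i,(u,v) in enumerate(sd):
            w=l[4*v-50:4*v+50,4*u-50:4*u+50]; w=w[w>0]
            if len(w)==0: continue
            j=np.bincount(w).argmax(); P=np.c_[np.where(l==j)[::-1]]
            P=onz(c,(P+.5)/4-.5,.027)[:,:2].astype(np.float32); q=cv2.minAreaRect(P*1000)
            if 80<min(q[1])and max(q[1])<97: print(n,vlo,i+1,np.round(q[0],1),np.round(q[1],1),round(q[2],1))
```

```text
scene 150 1 [663.9 102.6] [94.6 96.6] 86.5
scene 150 2 [657.   -1.8] [93.3 93.7] 84.4
scene 180 1 [664.2 103.3] [93.3 92.9] 86.6
scene 180 2 [657.1  -1.7] [90.7 90.9] 84.4
scene 180 3 [ 654.9 -103.8] [90.6 90.8] 86.9
scene 180 4 [ 641. -199.] [90.6 90.8] 84.0
scene 200 1 [664.  103.7] [92.3 90.7] 86.5
scene 200 2 [657.1  -1.8] [88.9 89.1] 84.4
scene 200 3 [ 655.  -103.8] [89.  89.1] 86.9
scene 200 4 [ 641.1 -199.1] [89.  89.2] 83.9
scene 215 1 [663.9 104.2] [91.5 87.4] 86.6
scene 215 2 [657.2  -1.8] [87.4 87.6] 84.4
scene 215 3 [ 654.9 -104. ] [87.5 87.6] 86.8
scene 215 4 [ 641.2 -199.1] [87.7 87.6] 84.1
scene 225 1 [664.1 104.6] [90.3 85.4] 86.4
scene 225 2 [657.2  -1.9] [85.7 85.6] 84.5
scene 225 3 [ 655.1 -104. ] [85.8 85.7] 86.8
scene 225 4 [ 641.3 -199.3] [86.1 85.8] 83.9
side 150 1 [667.1  99.3] [87.9 87.6] 86.6
side 150 2 [660.4  -4.3] [88.1 87.7] 84.5
side 150 3 [ 659.5 -106.5] [87.8 89.7] 86.9
side 150 4 [ 644.9 -205.1] [93.3 88.7] 83.5
```

>>> servo_tool(motion=[0, 0, -1, 0, 0, 0, -1, 0, 0, -2.2, 0, 0, 0, -1, 0, 0, -2.2, 0, 0, 0, -1, -2, 1, -2.2, 0, 0, 0, -1, -3, 1.6, -2.2, 0, 0, 0, -1, -4, 2.2, -2.2, 0, 0, 0, -1, -5, 2.8, -2.2, 0, 0, 0, -1, -6, 3.2, -2.2, 0, 0, 0, -1])

```text
time_s: 4.78
eef_pos: [0.593, -0.0915, 0.2069]
tcp_rot: [-2.219, -2.222, 0.001]
wrist_force: [0.8, 0.5, -0.9]
grip_width: 0.177
```

>>> servo_tool(motion=[-1.83, 0.83, 0, 0, 0, 0, -1, -1.83, 0.83, 0, 0, 0, 0, -1, -1.83, 0.83, 0, 0, 0, 0, -1, -1.83, 0.83, 0.8, 0, 0, 0, -1, -1.83, 0.83, 1.0, 0, 0, 0, -1, -1.83, 0.83, 1.0, 0, 0, 0, -1])

```text
time_s: 5.52
eef_pos: [0.6418, -0.1985, 0.1473]
tcp_rot: [-2.217, -2.222, 0.002]
wrist_force: [0.0, -0.7, -1.2]
grip_width: 0.171
```

Run:
```python
from h import *
s=robot.sense(); print(s['time_s'],s['eef_pos'],s['wrist_force'])
a=robot.get_image('scene');b=robot.get_image('side')
cv2.imwrite('pics/hov4.png',np.hstack([cv2.resize(a[210:430,180:440],(400,338)),cv2.resize(b[100:270,220:420],(398,338))]))
```

```text
5.525 [ 0.6418 -0.1985  0.1473] [ 0.0217 -0.7245 -1.206 ]
```

View pics/hov4.png

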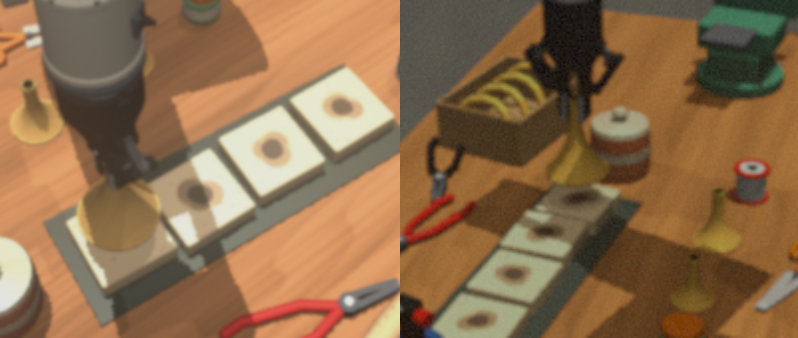

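>>> servo_tool(motion=[-0.05, 0.02, 0.5, 0, 0, 0, -1, -0.05, 0.02, 0.66, 0, 0, 0, -1, -0.05, 0.02, 0.72, 0, 0, 0, -1, -0.05, 0.02, 0.74, 0, 0, 0, -1])

```text
time_s: 6.12
eef_pos: [0.6442, -0.2024, 0.1059]
tcp_rot: [2.22, 2.223, 0.0]
wrist_force: [-5.7, 1.7, 12.2]
grip_width: 0.175
```

>>> servo_tool(motion=[0, 0, -0.04, 0, 0, 0, -1, 0, 0, -0.04, 0, 0, 0, -0.5, 0, 0, -0.04, 0, 0, 0, 0, 0, 0, -0.04, 0, 0, 0, 0, 0, 0, -0.04, 0, 0, 0, 0])

```text
time_s: 6.75
eef_pos: [0.6439, -0.2024, 0.1063]
tcp_rot: [-2.22, -2.223, 0.0]
wrist_force: [0.1, 0.4, -0.7]
grip_width: 0.5
```

Run:
```python
from h import *
c=cam('side'); im=cv2.imread('pics/side0.png')
m=cv2.inRange(cv2.cvtColor(im,cv2.COLOR_BGR2HSV),(17,95,40),(32,255,255)); m=cv2.morphologyEx(m,cv2.MORPH_OPEN,np.ones((3,3)))
for y in (322,326,330,345,350,354,356,358,360,364):
    x=np.where(m[y,295:360])[0]+295; print(y,x.min(),x.max(),(x.min()+x.max())/2)
print(onz(c,[(325.5,355),(325.5,357),(325.5,359)],.002)[:,:2],onz(c,[(325.5,323)],.092)[:,:2])
print(onz(cam('scene'),[(408,137)],.092))
```

```text
322 321 354 337.5
326 321 328 324.5
330 323 328 325.5
345 314 337 325.5
350 309 343 326.0
354 307 345 326.0
356 306 345 325.5
358 306 345 325.5
360 307 344 325.5
364 309 342 325.5
[[0.4371 0.3184]
 [0.4355 0.3236]
 [0.434  0.3288]] [[0.4347 0.3232]]
[[0.4347 0.3223 0.092 ]]
```

>>> servo_tool(motion=[0, 0, -1, 0, 0, 0, 0, 0, 0, -2, 0, 0, 0, 0, 1, -0.4, -2.5, 0, 0, 0, 0, 2, -0.8, -2.5, 0, 0, 0, 0, 3, -1.2, -2.5, 0, 0, 0, 0, 4, -1.6, -2.5, 0, 0, 0, 0, 5, -2.0, -2.5, 0, 0, 0, 0, 6, -2.4, -2.5, 0, 0, 0, 0])

```text
time_s: 7.75
eef_pos: [0.5055, 0.1418, 0.2566]
tcp_rot: [2.22, 2.222, 0.001]
wrist_force: [0.4, 1.1, -0.4]
grip_width: 0.5
```

>>> servo_tool(motion=[1.0, -0.4, 0.5, 0, 0, 0, 0, 2.0, -0.8, 1, 0, 0, 0, 0, 3.02, -1.18, 1.2, 0, 0, 0, 0, 3.02, -1.18, 1.6, 0, 0, 0, 0, 3.02, -1.18, 2.3, 0, 0, 0, 0, 3.02, -1.18, 2.9, 0, 0, 0, 0, 3.02, -1.18, 3.26, 0, 0, 0, 0, 3.02, -1.18, 3.26, 0, 0, 0, 0])

```text
time_s: 8.75
eef_pos: [0.4343, 0.3205, 0.0594]
tcp_rot: [-2.22, -2.223, 0.005]
wrist_force: [-0.4, 0.4, -0.3]
grip_width: 0.502
```

>>> servo_tool(motion=[0.04, 0, -0.02, 0, 0, 0, -1, 0.04, 0, -0.02, 0, 0, 0, -1, 0.04, 0, -0.02, 0, 0, 0, -1, 0.04, 0, -0.02, 0, 0, 0, -1, 0.04, 0, -0.02, 0, 0, 0, -1])

```text
time_s: 9.38
eef_pos: [0.4359, 0.3241, 0.063]
tcp_rot: [2.22, 2.223, 0.003]
wrist_force: [-1.7, 0.4, 7.0]
grip_width: 0.176
```

>>> servo_tool(motion=[0, 0, -1, 0, 0, 0, -1, 0, 0, -2, 0, 0, 0, -1, -0.8, 0.5, -2.3, 0, 0, 0, -1, -1.8, 1, -2.3, 0, 0, 0, -1, -2.8, 1.5, -2.3, 0, 0, 0, -1, -3.7, 2.0, -2.3, 0, 0, 0, -1, -4.6, 2.5, -2.3, 0, 0, 0, -1, -5.5, 3.0, -2.3, 0, 0, 0, -1])

```text
time_s: 10.38
eef_pos: [0.613, -0.0021, 0.2002]
tcp_rot: [2.22, 2.223, 0.0]
wrist_force: [1.0, -0.0, -2.4]
grip_width: 0.173
```

>>> servo_tool(motion=[-0.9, 0.4, 0, 0, 0, 0, -1, -1.72, 0.73, 0, 0, 0, 0, -1, -1.72, 0.73, 0.4, 0, 0, 0, -1, -1.72, 0.73, 0.9, 0, 0, 0, -1, -1.72, 0.73, 1.4, 0, 0, 0, -1, -1.72, 0.73, 1.6, 0, 0, 0, -1, -1.72, 0.73, 1.6, 0, 0, 0, -1])

```text
time_s: 11.25
eef_pos: [0.6559, -0.1032, 0.1035]
tcp_rot: [-2.219, -2.222, 0.001]
wrist_force: [0.6, -0.1, -1.2]
grip_width: 0.175
```

>>> servo_tool(motion=[-0.03, 0.02, 0.1, 0, 0, 0, -1, -0.03, 0.02, 0.16, 0, 0, 0, -1, -0.03, 0.02, 0.2, 0, 0, 0, -1, -0.03, 0.02, 0.21, 0, 0, 0, -1])

```text
time_s: 11.75
eef_pos: [0.6577, -0.1051, 0.0921]
tcp_rot: [2.22, 2.223, 0.0]
wrist_force: [-3.4, 0.1, 7.3]
grip_width: 0.171
```

Contact felt. Back off slightly, release, and rise.

>>> servo_tool(motion=[0, 0, -0.02, 0, 0, 0, -1, 0, 0, -0.02, 0, 0, 0, -0.5, 0, 0, -0.02, 0, 0, 0, 0, 0, 0, -0.02, 0, 0, 0, 0, 0, 0, -0.5, 0, 0, 0, 0, 0, 0, -1.5, 0, 0, 0, 0, 0, 0, -2.2, 0, 0, 0, 0])

```text
time_s: 12.62
eef_pos: [0.6581, -0.1051, 0.2259]
tcp_rot: [2.219, 2.222, 0.002]
wrist_force: [0.2, 0.4, -0.6]
grip_width: 0.499
```

Run:
```python
from h import *
s=robot.sense(); print(s['time_s'],s['eef_pos'],s['wrist_force'])
a=robot.get_image('scene');b=robot.get_image('side')
cv2.imwrite('pics/p3.png',np.hstack([cv2.resize(a[210:430,180:440],(400,338)),cv2.resize(b[130:300,220:420],(398,338))]))
```

```text
12.625 [ 0.6581 -0.1051  0.2259] [ 0.1769  0.4073 -0.5916]
```

View pics/p3.png

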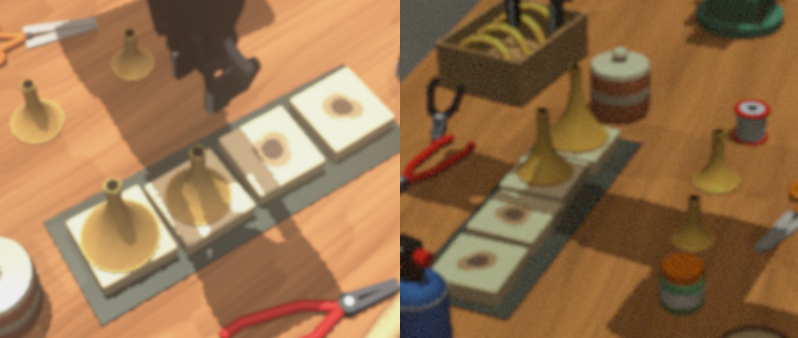

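Both placed bells are standing centred on the two bricks farthest from the torch. Next is bell 2.

>>> servo_tool(motion=[-0.3, -0.9, 0, 0, 0, 0, 0, -0.7, -1.8, 0, 0, 0, 0, 0, -1.1, -2.7, 0.3, 0, 0, 0, 0, -1.46, -3.53, 1, 0, 0, 0, 0, -1.46, -3.53, 1.8, 0, 0, 0, 0, -1.46, -3.53, 2.5, 0, 0, 0, 0, -1.46, -3.53, 2.9, 0, 0, 0, 0, -1.46, -3.53, 2.9, 0, 0, 0, 0])

```text
time_s: 13.72
eef_pos: [0.444, -0.1922, 0.0475]
tcp_rot: [-2.217, -2.22, 0.003]
wrist_force: [-0.0, -0.2, 0.7]
grip_width: 0.5
```

>>> servo_tool(motion=[0, 0, 0, 0, 0, 0, -1, 0, 0, 0, 0, 0, 0, -1, 0, 0, 0, 0, 0, 0, -1, 0, 0, 0, 0, 0, 0, -1, 0, 0, 0, 0, 0, 0, -1])

```text
time_s: 14.35
eef_pos: [0.4464, -0.1931, 0.0503]
tcp_rot: [2.219, 2.222, 0.001]
wrist_force: [-1.0, 0.1, 7.7]
grip_width: 0.175
```

>>> servo_tool(motion=[0, 0, -1, 0, 0, 0, -1, 0, 0, -2, 0, 0, 0, -1, 0.7, 0.8, -2.5, 0, 0, 0, -1, 1.4, 1.6, -2.5, 0, 0, 0, -1, 2.1, 2.4, -2.5, 0, 0, 0, -1, 2.8, 3.0, -2.5, 0, 0, 0, -1, 3.15, 3.54, -2.5, 0, 0, 0, -1, 3.15, 3.54, -2.5, 0, 0, 0, -1])

```text
time_s: 15.35
eef_pos: [0.6597, -0.0015, 0.1991]
tcp_rot: [2.217, 2.225, 0.001]
wrist_force: [-1.0, -0.4, -1.1]
grip_width: 0.17
```

>>> servo_tool(motion=[-0.03, -0.02, 0.5, 0, 0, 0, -1, -0.03, -0.02, 1.1, 0, 0, 0, -1, -0.03, -0.02, 1.6, 0, 0, 0, -1, -0.03, -0.02, 1.8, 0, 0, 0, -1, -0.03, -0.02, 1.8, 0, 0, 0, -1])

```text
time_s: 15.98
eef_pos: [0.6561, -0.0059, 0.0912]
tcp_rot: [-2.22, -2.222, 0.001]
wrist_force: [-0.4, 0.0, -0.3]
grip_width: 0.174
```

>>> servo_tool(motion=[0.03, 0.04, 0.1, 0, 0, 0, -1, 0.03, 0.04, 0.16, 0, 0, 0, -1, 0.03, 0.04, 0.2, 0, 0, 0, -1, 0.03, 0.04, 0.22, 0, 0, 0, -1])

```text
time_s: 16.48
eef_pos: [0.6594, -0.0035, 0.0793]
tcp_rot: [2.22, 2.223, 0.0]
wrist_force: [-5.6, 0.3, 16.2]
grip_width: 0.173
```

>>> servo_tool(motion=[0, 0, -0.04, 0, 0, 0, -1, 0, 0, -0.04, 0, 0, 0, -0.5, 0, 0, -0.04, 0, 0, 0, 0, 0, 0, -0.04, 0, 0, 0, 0, 0, 0, -0.5, 0, 0, 0, 0, 0, 0, -1.3, 0, 0, 0, 0, 0, 0, -2, 0, 0, 0, 0])

```text
time_s: 17.35
eef_pos: [0.6592, -0.0036, 0.1995]
tcp_rot: [2.22, 2.223, 0.0]
wrist_force: [-0.2, 0.3, 0.0]
grip_width: 0.498
```

>>> servo_tool(motion=[-0.2, -0.9, 0, 0, 0, 0, 0, -0.4, -1.8, 0, 0, 0, 0, 0, -0.6, -2.7, 0, 0, 0, 0, 0, -0.76, -3.58, 0.8, 0, 0, 0, 0, -0.76, -3.58, 1.6, 0, 0, 0, 0, -0.76, -3.58, 2.3, 0, 0, 0, 0, -0.76, -3.58, 2.7, 0, 0, 0, 0, -0.76, -3.58, 2.7, 0, 0, 0, 0])

```text
time_s: 18.35
eef_pos: [0.4431, -0.0494, 0.0349]
tcp_rot: [-2.218, -2.221, 0.004]
wrist_force: [-0.0, 0.1, -0.1]
grip_width: 0.502
```

>>> servo_tool(motion=[0, 0, 0, 0, 0, 0, -1, 0, 0, 0, 0, 0, 0, -1, 0, 0, 0, 0, 0, 0, -1, 0, 0, 0, 0, 0, 0, -1, 0, 0, 0, 0, 0, 0, -1])

```text
time_s: 18.98
eef_pos: [0.445, -0.0496, 0.0369]
tcp_rot: [2.219, 2.222, 0.001]
wrist_force: [-1.3, -0.1, 8.2]
grip_width: 0.17
```

>>> servo_tool(motion=[0, 0, -1, 0, 0, 0, -1, 0, 0, -2, 0, 0, 0, -1, 0.6, 0.9, -2.3, 0, 0, 0, -1, 1.2, 1.8, -2.3, 0, 0, 0, -1, 1.8, 2.7, -2.3, 0, 0, 0, -1, 2.4, 3.5, -2.3, 0, 0, 0, -1, 2.52, 3.68, -2.3, 0, 0, 0, -1, 2.52, 3.68, -2.3, 0, 0, 0, -1])

```text
time_s: 19.98
eef_pos: [0.6655, 0.1029, 0.1736]
tcp_rot: [-2.218, -2.224, 0.001]
wrist_force: [-0.7, 1.2, -1.3]
grip_width: 0.17
```

>>> servo_tool(motion=[0, 0, 0.5, 0, 0, 0, -1, 0, 0, 1.1, 0, 0, 0, -1, 0, 0, 1.5, 0, 0, 0, -1, 0, 0, 1.6, 0, 0, 0, -1, 0, 0, 1.6, 0, 0, 0, -1])

```text
time_s: 20.6
eef_pos: [0.6647, 0.1015, 0.0787]
tcp_rot: [-2.22, -2.222, 0.0]
wrist_force: [0.6, 0.2, -0.2]
grip_width: 0.174
```

>>> servo_tool(motion=[0, 0, 0.1, 0, 0, 0, -1, 0, 0, 0.18, 0, 0, 0, -1, 0, 0, 0.22, 0, 0, 0, -1, 0, 0, 0.23, 0, 0, 0, -1])

```text
time_s: 21.1
eef_pos: [0.6651, 0.102, 0.0659]
tcp_rot: [-2.22, -2.223, -0.0]
wrist_force: [-6.1, -0.3, 16.1]
grip_width: 0.174
```

>>> servo_tool(motion=[0, 0, -0.04, 0, 0, 0, -1, 0, 0, -0.04, 0, 0, 0, -0.5, 0, 0, -0.04, 0, 0, 0, 0, 0, 0, -0.04, 0, 0, 0, 0, 0, 0, -0.5, 0, 0, 0, 0, 0, 0, -1.3, 0, 0, 0, 0, 0, 0, -2.2, 0, 0, 0, 0])

```text
time_s: 21.98
eef_pos: [0.6645, 0.1019, 0.1969]
tcp_rot: [-2.219, -2.222, 0.002]
wrist_force: [0.7, 0.3, 0.7]
grip_width: 0.503
```

>>> servo_tool(motion=[0, -1, 0, 0, 0, 0, 0, 0, -2, 0, 0, 0, 0, 0, 0, -3, 0, 0, 0, 0, 0, 0, -4, -1, 0, 0, 0, 0, 0, -4.5, -2, 0, 0, 0, 0, 0, -4.5, -2, 0, 0, 0, 0])

```text
time_s: 22.72
eef_pos: [0.3943, 0.1018, 0.3193]
tcp_rot: [2.218, 2.222, 0.005]
wrist_force: [0.4, 0.1, -0.0]
grip_width: 0.501
```

Run:
```python
from h import *
s=robot.sense(); print(s['time_s'],s['eef_pos'],s['wrist_force'])
a=robot.get_image('scene');b=robot.get_image('side')
cv2.imwrite('pics/sceneF.png',a)
cv2.imwrite('pics/f.png',np.hstack([cv2.resize(a[190:430,180:490],(400,310)),cv2.resize(b[130:320,190:420],(398,310))]))
```

```text
22.725 [0.3943 0.1018 0.3193] [ 0.3627  0.0829 -0.0128]
```

View pics/f.png

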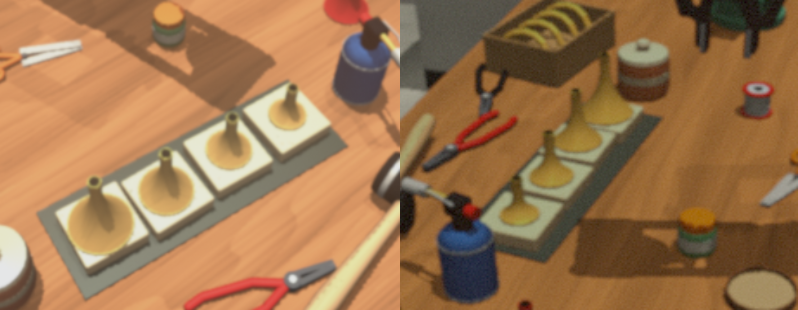

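The picture shows all four bells upright and centred, with the smallest next to the torch and the largest next to the crock. The arm is clear, so I'm handing in.

```bash
python3 -c "
from rig import robot
print(robot.sign_off())"
```

```text
the job is handed in; nothing more can be done
None
```

All four brass bells are standing upright on the firebricks in order of size, from the smallest next to the torch to the largest next to the crock. I handed the job in at about 23 s of the 106 s allowed.

- **Final check:** the last scene and side pictures show every bell upright and standing alone, with the arm clear. I judged the centring from the final picture and did not measure it. I released each bell within about 1–2 mm of my estimate of its brick's centre.
- **Forces:** the highest wrist force I read was about 17 N while setting bells down, well under the limits.
- **Disagreement:** the scene and side cameras differed by up to about 7 mm on the brick centres (most at the brick farthest from the torch), so I used roughly the average of the two. The wrist view gave a good reading for only one brick (2–4 mm from the other two). On the brick nearest the torch its outline was faulty, so I left it out.

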